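# Load the tipping trough and tip its cutters down to the low end

## Robot

A 7-joint arm with a two-finger parallel gripper is mounted at the origin on a cart in front of the work surface, level with it; the furniture and walls round the work are solid. World frame = base frame: x ahead of the robot, y to its left, z up, the work surface at z = 0. Lengths are in m, angles in rad, forces in N, time in s.
With the tool pointing down it reaches from about 0.425 to 0.95 m from the base axis. Payload 4.7 kg.
Tool frame: the origin (TCP) lies on the centre line of the jaws, within the pads' length; the fingertips stand 14 mm ahead of it and the grasp point (between the pads) lies 5 mm behind it (tip_reach is the distance from the TCP to the fingertips, in m); z points along the fingers, y is the line along which they close (so a half turn about z gives the same grasp; the last joint's range is limited). The gripper opens to 85 mm and grips with 20 to 120 N. Pads are 22 mm wide; open, the fingers measure 114 mm over their backs; the gripper's body (76 mm by 85 mm) begins 54 mm behind the grasp point. The pads swing forward as they close: fully open they stand 13 mm farther back than shut.
Start: joints at [1.164, 0.469, -0.049, 1.532, 0.024, 1.141, -0.082], TCP at [0.249, -0.627, 0.245] pointing down, gripper open.
Joint ranges: [-2.59, 2.59], [-0.33, 1.99], [-1.39, 1.29], [0.1, 2.45], [-1.04, 4.18], [0.21, 1.99], [-2.66, 2.66]. Speed limits (rad/s): [2.57, 2.57, 3.14, 3.14, 3.14, 3.14, 3.14].

## Interface

Orientations are given as [roll, pitch, yaw] about the fixed x, y, z axes, in that order (R = Rz(yaw) Ry(pitch) Rx(roll)).
In Python, from workcell import * gives the robot as it stands.
- The arm moves only by the shell command python3 -m pendant 'ROWS'. ROWS is a JSON object of lists of equal length, an entry for each row: "translation": the shift along the tool's x, y, z in mm, a list of three; "turn": the turn about the tool's z in rad; "claw": the finger opening in mm, from 0 to 85.4. A call has 1 to 5 rows; each row shifts and turns the commanded pose from where the row before left it, along the tool's axes as they then stand; what a row does not reach is not made up. A row lasts 1/8 s, in which the tool goes at most 62.5 mm and 10.7 degrees, less where a joint would pass 70% of its speed; a pose out of reach is approached as far as the arm can. A call with a gripper value outside its range is refused whole. The fingers move at their own pace and stop on an object; the grip force is fixed at half the most. Time passes only in rows, so rows that do not move let the fingers close. It gives the time, the measured TCP pose, the force, the opening and the grip force at its end, in the units of the state.
- get_obs(): the state, without advancing time (a new reading comes with each control period).
- snapshot(name): name is "side" or "top"; returns the picture (384x512x3 uint8, red, green, blue); there is no depth.
- calibration(name): a dict with "K" (3x3 intrinsics, pixels), "k1" (the pictures are not rectified: a ray, as slopes to the right and down, at radius r is drawn at 1 + k1 r^2 times it, then the intrinsics apply), "rvec" (rotation vector, rad) and "tvec" (3), from world to camera coordinates, as OpenCV has them. Camera axes: x right, y down, z forward; pixel columns grow to the right and rows downward; lengths in m; the calibration is good to about 2 mm. A picture is of the moment at which its call begins. calibration takes no time and is no camera call.
- sign_off(): hands the job in; it is judged then, once.
The state is a dict: "t": time; "joint_positions": joint angles; "joint_vel": joint speeds; "joint_torque": joint torques, N m; "position": TCP position; "ee_rot": TCP orientation; "wrist_force": force on the tool from outside, world axes, zero at the start; "moment": the same for the moment, N m; "finger_gap": finger opening in m; "grip_force": force on a finger pad.
Only numpy, scipy, OpenCV 4.12 (cv2) and the standard library are available. Lean on these libraries where they do the work, as an engineer would, in place of code of your own. Each camera call takes 0.05 s, during which the arm holds its last target. There are 200 camera calls.

## Task

Set the round pastry cutter from the table down, upright as it lies, at the counterweight end of the empty lane (the one nearer the robot) of the steel tipping trough, and let go. Then push the trough's lip down onto its stop and keep it firmly pressed there, with about 12 N and never more than 25 N, until this cutter and the one already in the other lane have both slid by themselves against the end wall below the lip. Ease the trough back up under your hand to level, without letting it snap back; do not push the cutters along the lanes or touch the one already loaded, and leave the tape roll and the nozzle standing where they are.

Things in the scene. Friction and masses are not known exactly. Their poses are not given: they have to be found in the camera images.
- stand: Fixed steel stand of the trough, origin under its centre on the table; pose varies. +y points to the lip end (robot's left), -y to the counterweight end, +x away from the robot. Base plate 176 (x) by 130 (y) by 8 mm; cheeks 60 mm wide at x = +-83 mm, 111 mm high, carry the pivot: axis along x, 100 mm above the table, at y = 0.
- trough (a joint): Trough tilt, rad: 0 = level, grows as the lip goes down, 0.56 = on its firm stop. A counterweight drives it back to level: 3 to 6 N at the lip hold it (varies); let go, it snaps back (over 1.5 rad/s is too fast). Cutters start to slide at 0.35 to 0.5 rad and need 1 to 2 s at full tilt. Push the lip, not the lanes.
- lip (a point): Centre of the top face of the push lip, a steel flange 110 mm (x) by 42 mm (y) outside the end wall, rising outward by 0.28 rad; turns with the trough. Level: stand (0, 160, 138) mm, i.e. 160 mm from the pivot along y and 38 mm above it; it swings about the pivot to stand (0, 156, 47) mm on the stop. The stop is firm: 0.5 mm of extra travel adds many newtons.
- load_spot (a point): Point on the floor of the empty lane (nearer the robot), counterweight end, where the cutter's underside centre goes, within 25 mm. Level: stand (-37, -80, 109) mm; turns with the trough. Lanes run along y, 70 mm wide, polished steel; above the floor: side walls 17 mm, divider 11 mm, sill at this end 9 mm (60 mm beyond this point).
- low_near (a point): Point on the floor of the lane nearer the robot where a cutter's underside centre lies when it touches the end wall (wall 28 mm farther on, 25 mm high). Level: stand (-37, 110, 109) mm; turns with the trough.
- low_far (a point): The same in the far lane, for the cutter already loaded. Level: stand (37, 110, 109) mm; turns with the trough.
- cutter: The round pastry cutter that stands on the table to the right of the trough, a ring 55 mm across and 25 mm high with a rim at the top (52 mm across below it), 30 g; origin at the centre of its underside, z up. It can be gripped across its outside.
- cutter_loaded: An identical cutter that already lies in the far lane of the trough, towards the counterweight end; origin at the centre of its underside.
- tape_ring: Bystander: flat roll of tape, 74 mm across, 24 mm high, on the table near the cutter; origin at the centre of its underside.
- nozzle: Bystander: small conical steel piping nozzle, 32 mm across the foot, 46 mm high, on the table near the cutter; origin at the centre of its underside.
Not all that is in view belongs to the job. What is shaped like the cutter but black or green is not meant.

How it is judged:
By the outcome, as a careful person would: the job done as asked, in the order asked, and still so for the second after the job is handed in, with the robot touching nothing.
It also fails if it takes over 67 s, if anything falls off the work surface, if the arm or the gripper's body presses on something with over 40 N, if the wrist force passes 120 N, or if a joint passes its speed limit or range.

## Working session

There is one attempt and no reset: what is moved stays moved. The work goes in short steps, Python scripts to look and compute and a shell command to move; the robot and the scene stay as the last step left them, time stands still between calls to the robot, and variables do not carry over. Pictures are saved under pics/ and viewed, at most 10 in all, crops included, and the job is handed in when it is done.

```bash
mkdir -p pics; ls; python3 - <<'E'
from workcell import *
import cv2
for n in("top","side"):
    cv2.imwrite(f"pics/{n}0.png",snapshot(n)[:,:,::-1]); print(n,calibration(n))
print(get_obs())
E
```

```text
pics
top {'K': array([[420.693186  ,   0.        , 255.41178634],
       [  0.        , 420.693186  , 189.75512101],
       [  0.        ,   0.        ,   1.        ]]), 'k1': -0.14412686223445542, 'rvec': array([ 2.18731669, -2.20579822,  0.07028045]), 'tvec': array([-0.19912575,  0.57619012,  1.56138024])}
side {'K': array([[414.94487824,   0.        , 257.18229033],
       [  0.        , 414.94487824, 188.10354308],
       [  0.        ,   0.        ,   1.        ]]), 'k1': 0.052055534787547875, 'rvec': array([ 1.85954093, -0.80787388,  0.49966001]), 'tvec': array([-0.55637566,  0.21728009,  1.044758  ])}
{'t': 0.1, 'joint_positions': array([ 1.16408631,  0.46939248, -0.04862391,  1.53356655,  0.02408791,
        1.14098263, -0.08229053]), 'joint_vel': array([ 9.74623775e-04, -1.46260416e-03, -6.54912312e-04, -4.15771624e-03,
       -1.21128791e-04, -3.04333972e-05, -7.37033219e-04]), 'joint_torque': array([ 5.18152883e-04, -5.11515069e+01, -4.71589970e-02, -2.38390160e+01,
        1.08301960e-02,  4.35283670e-03, -2.84108545e-06]), 'position': array([ 0.24884955, -0.62692452,  0.2443484 ]), 'ee_rot': array([-3.13982892e+00,  3.60995796e-05,  3.77869148e-01]), 'wrist_force': array([-0.09787534, -0.25776867,  0.03224401]), 'moment': array([-0.04468617,  0.01513928,  0.03254069]), 'grip_force': 0.0, 'finger_gap': 0.08518491552640942}
```

View pics/top0.png

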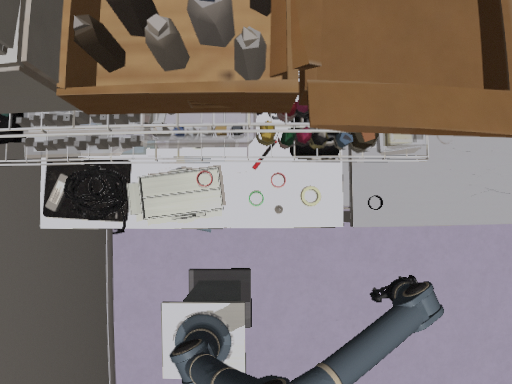

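View pics/side0.png

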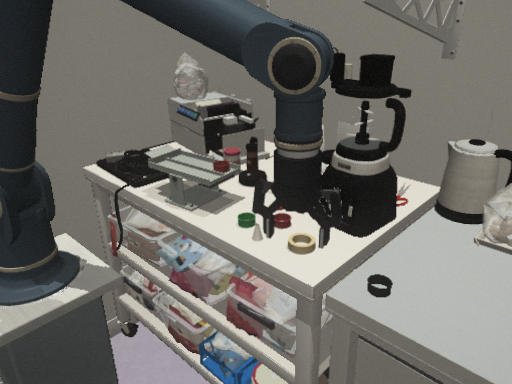

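Top view: red ring at (278,180) on the table, red ring at (205,179) in the trough, green ring at (256,198), black ring at (375,202), tape at (310,196), nozzle at (279,209). The red ring at (278,180) matches the loaded cutter and stands right of the trough. I'll confirm this in a crop.

```bash
cat > h.py <<'E'
from workcell import *
import cv2, numpy as np
def cam(n):
    c=calibration(n); R=cv2.Rodrigues(c["rvec"])[0]; return c["K"],c["k1"],R,c["tvec"]
def ray(n,u,v):
    K,k1,R,t=cam(n)
    p=cv2.undistortPoints(np.array([[[u,v]]],float),K,np.array([k1,0,0,0.]))[0,0]
    return -R.T@t, R.T@np.array([p[0],p[1],1])
def on(n,u,v,z):
    o,d=ray(n,u,v); return o+d*(z-o[2])/d[2]
def proj(n,P):
    c=calibration(n)
    return cv2.projectPoints(np.array(P,float).reshape(-1,1,3),c["rvec"],c["tvec"],c["K"],np.array([c["k1"],0,0,0]))[0].reshape(-1,2)
def blobs(im,hs,smin=90,vmin=40,amin=15):
    h=cv2.cvtColor(im,cv2.COLOR_RGB2HSV); m=np.zeros(h.shape[:2],np.uint8)
    for a,b in hs: m|=cv2.inRange(h,(a,smin,vmin),(b,255,255))
    out=[]
    for c in cv2.findContours(m,cv2.RETR_EXTERNAL,cv2.CHAIN_APPROX_NONE)[0]:
        if cv2.contourArea(c)>amin:
            out.append((cv2.minEnclosingCircle(c),cv2.boundingRect(c)))
    return out
RED=[(0,8),(168,180)]
E
python3 - <<'E'
from h import *
im=snapshot("top")
big=cv2.resize(im[140:235,125:335],None,fx=3.8,fy=3.8,interpolation=cv2.INTER_CUBIC)
cv2.imwrite("pics/c1.png",big[:,:,::-1])
for nm,hs in(("red",RED),("green",[(50,90)]),("yel",[(18,35)])):
    for c,b in blobs(im,hs):
        if 130<c[0][0]<340 and 150<c[0][1]<230: print(nm,c,b,[on("top",*c[0],z).round(4) for z in(0.0,.025,.134)])
s=snapshot("side")
for c,b in blobs(s,RED):
    if 200<c[0][0]<300 and 130<c[0][1]<260: print("side",c,b,on("side",*c[0],.0125).round(4))
E
```

```text
red ((256.0, 165.0), 3.6056511402130127) (253, 162, 7, 7) [array([ 0.6698, -0.2072,  0.    ]), array([ 0.6669, -0.2069,  0.025 ]), array([ 0.6543, -0.2058,  0.134 ])]
side ((281.5, 220.0), 9.013978004455566) (274, 214, 17, 14) [ 0.6106 -0.2883  0.0125]
side ((221.13917541503906, 164.726806640625), 8.320439338684082) (213, 160, 17, 12) [0.8037 0.2014 0.0125]
side ((231.5, 150.5), 7.648629188537598) (224, 148, 16, 8) [0.9534 0.2997 0.0125]
```

View pics/c1.png

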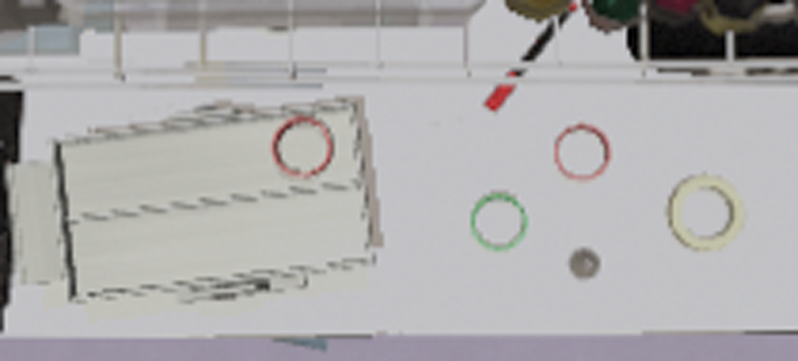

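Crop: red cutter at crop (582,152), i.e. top pixel (278,180); it's the red one on the table and matches the loaded cutter at crop (303,147). Green at (499,221) isn't meant. The tape (704,212) and nozzle (584,263) are bystanders. The trough's end wall line runs (57,143)-(73,300), the divider (72,220)-(360,185) and the sill (360,100)-(375,262).

```bash
cat > m.py <<'E'
from h import *
def ring(im,n,box,sel,z):
    x0,y0,x1,y1=box; s=im[y0:y1,x0:x1].astype(int)
    w=sel(s); ys,xs=np.nonzero(w); 
    P=np.array([on(n,x+x0,y+y0,z)[:2] for x,y in zip(xs,ys)])
    A=np.c_[2*P,np.ones(len(P))]; r=np.linalg.lstsq(A,(P**2).sum(1),rcond=None)[0]
    return len(P),r[:2].round(4),round(float(np.sqrt(r[2]+r[0]**2+r[1]**2)),4)
red=lambda s:(s[...,0]-s[...,1]>35)
E
python3 - <<'E'
from m import *
im=snapshot("top")
print("cutter",ring(im,"top",(268,170,289,191),red,.025))
print("loaded",ring(im,"top",(193,167,216,190),red,.134))
print("green",ring(im,"top",(246,188,266,208),lambda s:(s[...,1]-s[...,0]>25),.025))
print("tape",ring(im,"top",(299,185,322,208),lambda s:(s[...,1]-s[...,2]>25),.024))
f=lambda x,y,z:on("top",125+x/3.8-.37,140+y/3.8-.37,z)
print("nozzle",f(584,263,.03))
P={"wallA":(57,143,.134),"wallB":(73,300,.134),"sillA":(360,100,.118),"sillB":(375,262,.118),"divA":(72,220,.12),"divB":(360,185,.12),"lipA":(18,165,.138),"lipB":(25,280,.138)}
Q={k:f(*v) for k,v in P.items()}
for k in Q: print(k,Q[k].round(4))
E
```

```text
cutter (37, array([ 0.611, -0.288]), 0.0257)
loaded (51, array([ 0.6096, -0.0244]), 0.0256)
green (45, array([ 0.543 , -0.2053]), 0.0259)
tape (6, array([ 0.5483, -0.4119]), 0.0312)
nozzle [ 0.50204129 -0.28834361  0.03      ]
wallA [0.6152 0.2031 0.134 ]
wallB [0.4703 0.1874 0.134 ]
sillA [ 0.6539 -0.0768  0.118 ]
sillB [ 0.5037 -0.0901  0.118 ]
divA [0.5444 0.1922 0.12  ]
divB [ 0.5748 -0.0767  0.12  ]
lipA [0.5948 0.2387 0.138 ]
lipB [0.4888 0.2314 0.138 ]
```

```bash
python3 -m pendant '{"translation":[[46,-18,0],[46,-18,0],[46,-18,0],[46,-18,0],[46,-18,0]],"turn":[0,0,0,0,0],"claw":[85,85,85,85,85]}'
python3 -m pendant '{"translation":[[46,-18,0],[46,-18,0],[46,-18,0],[46,-18,0],[46,-18,0]],"turn":[0,0,0,0,0],"claw":[85,85,85,85,85]}'
python3 -m pendant '{"translation":[[0,0,0],[0,0,0],[0,0,0]],"turn":[0.13,0.13,0],"claw":[85,85,85]}'
python3 - <<'E'
from h import *
print(get_obs()["position"],get_obs()["ee_rot"])
cv2.imwrite("pics/s1.png",cv2.resize(snapshot("side")[100:290,130:430],None,fx=2.6,fy=2.6)[:,:,::-1])
E
```

```text
t: 0.88
position: [0.4306, -0.4577, 0.2453]
ee_rot: [3.141, -0.0, 0.378]
wrist_force: [-0.2, -0.1, 0.2]
finger_gap: 0.0851
grip_force: 0.0
t: 1.5
position: [0.6111, -0.2893, 0.2453]
ee_rot: [3.141, 0.0, 0.378]
wrist_force: [1.6, 0.1, 0.0]
finger_gap: 0.0851
grip_force: 0.0
t: 1.88
position: [0.6102, -0.2903, 0.2451]
ee_rot: [3.141, 0.0, 0.12]
wrist_force: [1.5, 0.0, -0.8]
finger_gap: 0.0851
grip_force: 0.0
[ 0.61020906 -0.2902656   0.24513068] [3.14141966e+00 4.08535700e-04 1.19526606e-01]
```

View pics/s1.png

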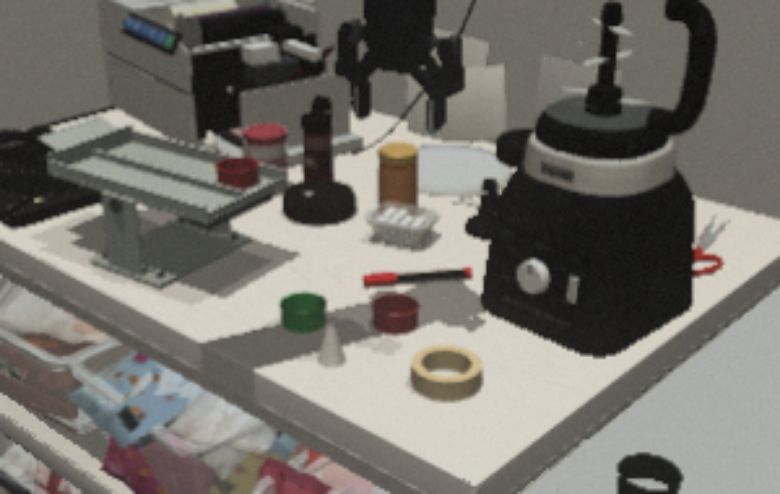

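Side view: the gripper hangs over the red cutter, at crop (395,313). The blender stands clear behind. Green (303,312), nozzle (331,345) and tape (447,372) are all clear of the fingers. Descending.

```bash
python3 -m pendant '{"translation":[[1,-2,40],[0,0,45],[0,0,45],[0,0,40],[0,0,0]],"turn":[0,0,0,0,0],"claw":[80,80,80,80,80]}'
python3 -m pendant '{"translation":[[0,0,20],[0,0,20],[0,0,10],[0,0,6],[0,0,0]],"turn":[0,0,0,0,0],"claw":[80,80,80,80,80]}'
```

```text
t: 2.55
position: [0.6084, -0.2875, 0.072]
ee_rot: [-3.138, 0.006, 0.119]
wrist_force: [0.6, -0.1, -0.1]
finger_gap: 0.0799
grip_force: 0.0
t: 3.18
position: [0.6109, -0.2882, 0.0191]
ee_rot: [-3.141, 0.0, 0.118]
wrist_force: [-0.1, 0.4, -0.5]
finger_gap: 0.0801
grip_force: 0.0
```

```bash
python3 -m pendant '{"translation":[[0,0,0],[0,0,0],[0,0,0],[0,0,0],[0,0,0]],"turn":[0,0,0,0,0],"claw":[60,50,45,45,45]}'
python3 -m pendant '{"translation":[[0,0,0],[0,0,0],[0,0,0],[0,0,0],[0,0,-6]],"turn":[0,0,0,0,0],"claw":[45,45,45,45,45]}'
```

```text
t: 3.8
position: [0.6115, -0.2885, 0.0207]
ee_rot: [3.141, -0.001, 0.118]
wrist_force: [-1.8, 0.1, 5.5]
finger_gap: 0.0506
grip_force: 61.2
t: 4.42
position: [0.6109, -0.2883, 0.0256]
ee_rot: [3.142, -0.0, 0.118]
wrist_force: [-0.4, -0.6, -1.1]
finger_gap: 0.0506
grip_force: 62.1
```

```bash
python3 -m pendant '{"translation":[[0,0,-30],[0,0,-40],[0,0,-50],[0,0,-45],[0,0,0]],"turn":[0,0,0,0,0],"claw":[45,45,45,45,45]}'
python3 -m pendant '{"translation":[[-7,-39,0],[-9,-50,0],[-9,-50,0],[-9,-50,0],[-9,-50,0]],"turn":[0,0,0,0,0],"claw":[45,45,45,45,45]}'
python3 -m pendant '{"translation":[[-4,-30,0],[0,0,0],[0,0,0]],"turn":[0,0,0],"claw":[45,45,45]}'
python3 - <<'E'
from m import *
s=snapshot("side"); t=snapshot("top")
a=cv2.resize(s[110:230,130:280],(600,480)); b=cv2.resize(t[155:235,130:240],(660,480))
cv2.imwrite("pics/s2.png",a[:,:,::-1]);cv2.imwrite("pics/t2.png",b[:,:,::-1])
E
```

```text
t: 5.05
position: [0.6134, -0.2893, 0.1955]
ee_rot: [3.137, -0.008, 0.118]
wrist_force: [-0.2, -0.6, -0.4]
finger_gap: 0.0502
grip_force: 62.3
t: 5.68
position: [0.5388, -0.0545, 0.1893]
ee_rot: [-3.141, 0.001, 0.118]
wrist_force: [0.4, 0.4, -0.1]
finger_gap: 0.0503
grip_force: 62.3
t: 6.05
position: [0.5324, -0.0277, 0.1897]
ee_rot: [3.141, 0.001, 0.117]
wrist_force: [0.1, -0.5, 0.1]
finger_gap: 0.0505
grip_force: 62.3
```

View pics/s2.png

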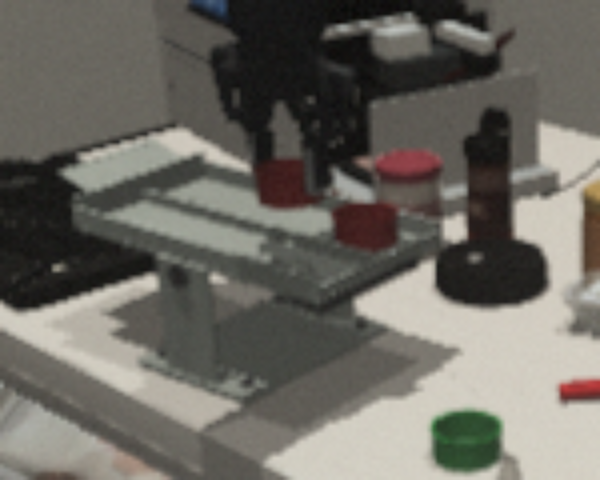

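Side view: the cutter is held upright at crop (285,185), above the trough. The loaded cutter is at (365,225), the near sill corner at (318,300), the divider's end visible at (275,240). Cross-checking the trough pose in this view before lowering.

```bash
python3 - <<'E'
from m import *
y=.115;c,s=np.cos(y),np.sin(y);O=np.array([.5605,.0575])
S=lambda x,yy,z:[O[0]+c*x-s*yy,O[1]+s*x+c*yy,z]
cr=lambda p:((p-[130,110])*4).round(0)
print("held centre",cr(proj("side",[.5324,-.0277,.1815])))
for n,p in {"near sill corner top":S(-73,-141,.118) if 0 else S(-.073,-.141,.120),"far sill corner":S(.073,-.141,.120),"near wall corner":S(-.073,.138,.130),"far wall corner":S(.073,.138,.130),"loaded c":[.6096,-.0244,.1215],"lip outer near":S(-.055,.181,.143),"lip outer far":S(.055,.181,.143)}.items(): print(n,cr(proj("side",p)))
E
```

```text
held centre [[289. 179.]]
near sill corner top [[319. 283.]]
far sill corner [[440. 226.]]
near wall corner [[ 78. 199.]]
far wall corner [[204. 153.]]
loaded c [[364. 223.]]
lip outer near [[ 60. 169.]]
lip outer far [[156. 137.]]
```

View pics/t2.png

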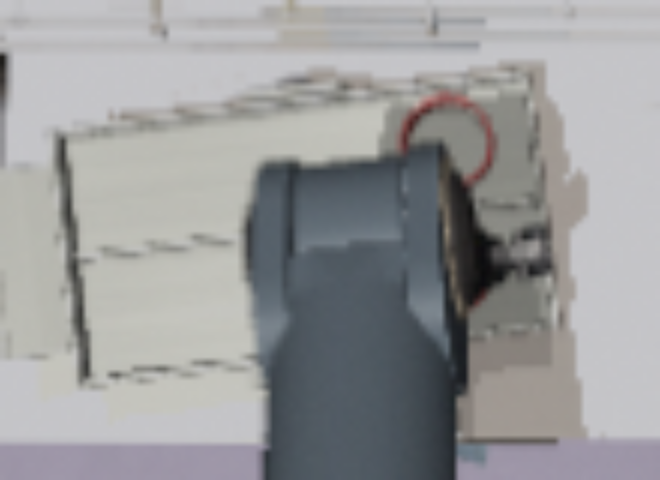

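Both views agree with the trough pose (corners within about a pixel); the top view shows the hand over the near lane, clear of the loaded ring at (448,140). Lowering.

```bash
python3 -m pendant '{"translation":[[0,0,20],[0,0,15],[0,0,10],[0,0,6],[0,0,0]],"turn":[0,0,0,0,0],"claw":[45,45,45,45,45]}'
python3 -m pendant '{"translation":[[0,0,3],[0,0,2],[0,0,0],[0,0,0]],"turn":[0,0,0,0],"claw":[45,45,45,45]}'
```

```text
t: 6.78
position: [0.5326, -0.0268, 0.139]
ee_rot: [3.142, 0.001, 0.118]
wrist_force: [0.6, 0.3, -0.3]
finger_gap: 0.0503
grip_force: 62.3
t: 7.28
position: [0.5328, -0.0267, 0.1345]
ee_rot: [3.141, -0.0, 0.118]
wrist_force: [-0.4, 0.4, -0.4]
finger_gap: 0.0508
grip_force: 62.3
```

```bash
python3 -m pendant '{"translation":[[0,0,1.5],[0,0,1],[0,0,0],[0,0,0]],"turn":[0,0,0,0],"claw":[45,45,45,45]}'
python3 -m pendant '{"translation":[[0,0,1],[0,0,0],[0,0,0]],"turn":[0,0,0],"claw":[45,45,45]}'
```

```text
t: 7.78
position: [0.5327, -0.0267, 0.1318]
ee_rot: [3.142, -0.0, 0.118]
wrist_force: [0.1, -0.3, -0.2]
finger_gap: 0.0504
grip_force: 62.3
t: 8.15
position: [0.5327, -0.0267, 0.1308]
ee_rot: [3.142, -0.0, 0.118]
wrist_force: [-0.2, -0.4, -0.5]
finger_gap: 0.0502
grip_force: 62.3
```

```bash
python3 -m pendant '{"translation":[[0,0,1],[0,0,0],[0,0,0]],"turn":[0,0,0],"claw":[45,45,45]}'
```

```text
t: 8.52
position: [0.5327, -0.0267, 0.1298]
ee_rot: [3.142, -0.0, 0.118]
wrist_force: [-0.0, 0.1, -0.2]
finger_gap: 0.0503
grip_force: 62.3
```

```bash
python3 -m pendant '{"translation":[[0,0,0.7],[0,0,0],[0,0,0]],"turn":[0,0,0],"claw":[45,45,45]}'
```

```text
t: 8.9
position: [0.5327, -0.0267, 0.1297]
ee_rot: [3.141, -0.0, 0.118]
wrist_force: [-2.4, -0.2, 5.2]
finger_gap: 0.0502
grip_force: 62.8
```

```bash
python3 -m pendant '{"translation":[[0,0,-0.5],[0,0,0],[0,0,0],[0,0,0],[0,0,0]],"turn":[0,0,0,0,0],"claw":[52,55,58,62,64]}'
python3 -m pendant '{"translation":[[0,0,-3],[0,0,-10],[0,0,-25],[0,0,-40],[0,0,0]],"turn":[0,0,0,0,0],"claw":[65,65,65,65,65]}'
python3 - <<'E'
from m import *
s=snapshot("side")
for c,b in blobs(s,RED):
    if 150<c[0][0]<300 and 130<c[0][1]<260: print("side",c,b,on("side",*c[0],.1215).round(4))
E
```

```text
t: 9.52
position: [0.5327, -0.0267, 0.1295]
ee_rot: [3.142, 0.0, 0.118]
wrist_force: [0.5, 0.5, 1.2]
finger_gap: 0.0641
grip_force: 0.0
t: 10.15
position: [0.535, -0.0265, 0.2116]
ee_rot: [3.14, -0.008, 0.118]
wrist_force: [-1.1, 0.4, 0.1]
finger_gap: 0.0649
grip_force: 0.0
side ((276.0, 207.0), 6.324655532836914) (270, 205, 13, 5) [ 0.5028 -0.3609  0.1215]
side ((203.1614227294922, 172.08267211914062), 8.423054695129395) (195, 167, 17, 12) [ 0.5341 -0.023   0.1215]
side ((220.6999969482422, 165.5), 8.095780372619629) (213, 161, 16, 12) [ 0.6106 -0.0214  0.1215]
side ((231.5, 150.5), 7.648629188537598) (224, 148, 16, 8) [0.739  0.0634 0.1215]
```

Cutter placed at (0.534, -0.023), against a target of (0.533, -0.026). Moving over the lip with the fingers shut.

```bash
python3 -m pendant '{"translation":[[4,-30,0],[7,-50,0],[7,-50,0],[7,-50,0],[7,-40,0]],"turn":[0,0,0,0,0],"claw":[60,40,20,0,0]}'
python3 -m pendant '{"translation":[[3.5,-20,0],[0,0,15],[0,0,15],[0,0,5],[0,0,0]],"turn":[0,0,0,0,0],"claw":[0,0,0,0,0]}'
python3 - <<'E'
from h import *
s=snapshot("side"); cv2.imwrite("pics/s3.png",cv2.resize(s[90:230,110:270],(640,560))[:,:,::-1])
E
```

```text
t: 10.82
position: [0.5376, 0.1976, 0.2067]
ee_rot: [3.142, 0.002, 0.119]
wrist_force: [1.2, -0.6, 0.7]
finger_gap: 0.0001
grip_force: 0.0
t: 11.45
position: [0.5397, 0.2144, 0.1719]
ee_rot: [3.141, 0.001, 0.116]
wrist_force: [0.0, 0.6, 0.9]
finger_gap: 0.0002
grip_force: 0.0
```

View pics/s3.png

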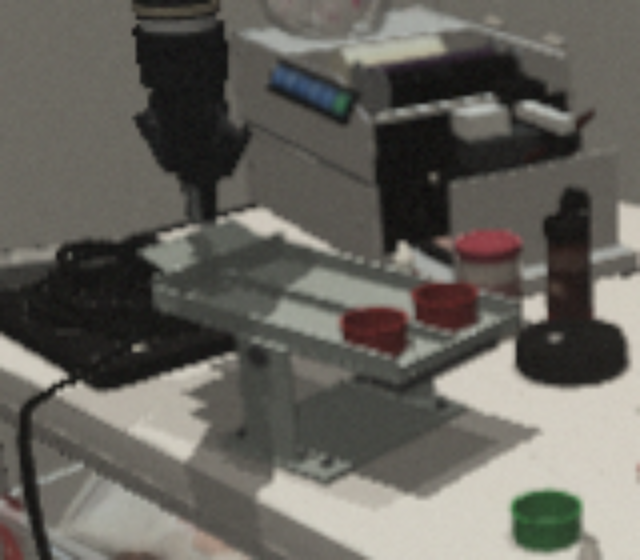

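Side view: both cutters upright in their lanes at crop (375,330) and (445,305). The closed fingertips at (205,220) are above the lip. Descend to contact.

```bash
python3 -m pendant '{"translation":[[2,-2,6],[0,0,3],[0,0,2],[0,0,1],[0,0,1]],"turn":[0,0,0,0,0],"claw":[0,0,0,0,0]}'
python3 -m pendant '{"translation":[[0,0,1],[0,0,1],[0,0,1],[0,0,1],[0,0,0]],"turn":[0,0,0,0,0],"claw":[0,0,0,0,0]}'
```

```text
t: 12.12
position: [0.5415, 0.2181, 0.1597]
ee_rot: [3.142, -0.0, 0.118]
wrist_force: [-0.4, 1.3, -1.0]
finger_gap: -0.0003
grip_force: 0.0
t: 12.75
position: [0.5414, 0.218, 0.1555]
ee_rot: [3.141, 0.0, 0.118]
wrist_force: [-0.4, 0.7, -1.2]
finger_gap: 0.0002
grip_force: 0.0
```

```bash
python3 -m pendant '{"translation":[[0,0,1],[0,0,1],[0,0,1],[0,0,1],[0,0,0]],"turn":[0,0,0,0,0],"claw":[0,0,0,0,0]}'
```

```text
t: 13.38
position: [0.5415, 0.2184, 0.152]
ee_rot: [-3.141, -0.0, 0.118]
wrist_force: [-1.7, -0.4, 4.6]
finger_gap: -0.0003
grip_force: 2.2
```

```bash
python3 -m pendant '{"translation":[[0,-0.5,2],[0,-0.5,3],[0,-0.5,3],[0,-0.5,3],[0,-0.5,3]],"turn":[0,0,0,0,0],"claw":[0,0,0,0,0]}'
python3 -m pendant '{"translation":[[0,-0.3,3],[0,-0.3,3],[0,-0.2,3],[0,-0.1,3],[0,0,3]],"turn":[0,0,0,0,0],"claw":[0,0,0,0,0]}'
```

```text
t: 14.0
position: [0.5412, 0.221, 0.1375]
ee_rot: [-3.141, -0.0, 0.118]
wrist_force: [-0.7, 1.5, 4.9]
finger_gap: -0.0
grip_force: 2.2
t: 14.62
position: [0.5413, 0.2215, 0.1225]
ee_rot: [-3.141, -0.001, 0.118]
wrist_force: [-1.2, 1.4, 4.6]
finger_gap: 0.0002
grip_force: 2.2
```

```bash
python3 -m pendant '{"translation":[[0,0.2,3],[0,0.2,4],[0,0.3,4],[0,0.4,4],[0,0.5,4]],"turn":[0,0,0,0,0],"claw":[0,0,0,0,0]}'
python3 -m pendant '{"translation":[[0,0.6,4],[0,0.6,4],[0,0.7,4],[0,0.7,4],[0,0.7,4]],"turn":[0,0,0,0,0],"claw":[0,0,0,0,0]}'
python3 -m pendant '{"translation":[[0,0.6,3],[0,0.5,2],[0,0.4,2],[0,0.3,1],[0,0,0]],"turn":[0,0,0,0,0],"claw":[0,0,0,0,0]}'
```

```text
t: 15.25
position: [0.5414, 0.22, 0.1034]
ee_rot: [-3.141, -0.0, 0.118]
wrist_force: [-0.4, 3.9, 5.7]
finger_gap: 0.0001
grip_force: 2.2
t: 15.88
position: [0.5417, 0.2166, 0.0833]
ee_rot: [-3.142, -0.0, 0.118]
wrist_force: [0.1, 4.2, 3.7]
finger_gap: -0.0003
grip_force: 2.2
t: 16.5
position: [0.5418, 0.2146, 0.0755]
ee_rot: [3.141, 0.0, 0.118]
wrist_force: [1.5, 4.4, 3.3]
finger_gap: 0.0002
grip_force: 1.9
```

```bash
python3 -m pendant '{"translation":[[0,0.3,2],[0,0.3,2],[0,0.3,1.5],[0,0.2,1.5],[0,0,0]],"turn":[0,0,0,0,0],"claw":[0,0,0,0,0]}'
python3 -m pendant '{"translation":[[0,0.2,1],[0,0.2,1],[0,0.1,0.7],[0,0,0]],"turn":[0,0,0,0],"claw":[0,0,0,0]}'
```

```text
t: 17.12
position: [0.5421, 0.2128, 0.0683]
ee_rot: [3.14, 0.0, 0.117]
wrist_force: [0.5, 0.2, 3.2]
finger_gap: -0.0
grip_force: 1.6
t: 17.62
position: [0.5419, 0.2127, 0.0657]
ee_rot: [3.141, 0.0, 0.117]
wrist_force: [0.8, -0.9, 3.8]
finger_gap: -0.0
grip_force: 1.6
```

```bash
python3 -m pendant '{"translation":[[0,0.1,0.7],[0,0,0.7],[0,0,0]],"turn":[0,0,0],"claw":[0,0,0]}'
python3 -m pendant '{"translation":[[0,0,0.6],[0,0,0.4],[0,0,0]],"turn":[0,0,0],"claw":[0,0,0]}'
```

```text
t: 18.0
position: [0.5419, 0.213, 0.0644]
ee_rot: [3.141, 0.0, 0.118]
wrist_force: [0.3, -1.5, 4.3]
finger_gap: 0.0003
grip_force: 1.6
t: 18.38
position: [0.542, 0.2131, 0.0637]
ee_rot: [3.141, 0.0, 0.118]
wrist_force: [-0.2, -2.1, 5.9]
finger_gap: 0.0002
grip_force: 2.5
```

```bash
python3 -m pendant '{"translation":[[0,0,0.4],[0,0,0]],"turn":[0,0],"claw":[0,0]}'
```

```text
t: 18.62
position: [0.5419, 0.213, 0.0636]
ee_rot: [3.141, 0.0, 0.118]
wrist_force: [-0.5, -1.8, 8.3]
finger_gap: -0.0002
grip_force: 3.5
```

```bash
python3 -m pendant '{"translation":[[0,0,0.4],[0,0,0.2],[0,0,0]],"turn":[0,0,0],"claw":[0,0,0]}'
python3 -m pendant '{"translation":[[0,0,0],[0,0,0],[0,0,0],[0,0,0],[0,0,0]],"turn":[0,0,0,0,0],"claw":[0,0,0,0,0]}'
python3 -m pendant '{"translation":[[0,0,0],[0,0,0],[0,0,0],[0,0,0],[0,0,0]],"turn":[0,0,0,0,0],"claw":[0,0,0,0,0]}'
python3 - <<'E'
from m import *
s=snapshot("side"); cv2.imwrite("pics/s4.png",cv2.resize(s[90:230,110:270],(640,560))[:,:,::-1])
O=np.array([.5605,.0575]);c,q=np.cos(.115),np.sin(.115);a=.56
for n,x in(("near",-.037),("far",.037)):
    y,z=.110,.009+.0125
    Y=y*np.cos(a)+z*np.sin(a);Z=.1-y*np.sin(a)+z*np.cos(a)
    P=[O[0]+c*x-q*Y,O[1]+q*x+c*Y,Z]; print(n,np.round(P,3),proj("side",P),"top",proj("top",P))
for n in("side","top"):
  for c_,b in blobs(snapshot(n),RED,80): 
    if 120<c_[0][0]<300 and 130<c_[0][1]<235: print(n,c_,b)
E
```

```text
t: 19.0
position: [0.542, 0.213, 0.0635]
ee_rot: [3.141, 0.0, 0.118]
wrist_force: [-1.9, -2.9, 11.5]
finger_gap: 0.0001
grip_force: 5.1
t: 19.62
position: [0.542, 0.213, 0.0635]
ee_rot: [3.141, 0.0, 0.118]
wrist_force: [-2.3, -2.6, 11.2]
finger_gap: -0.0002
grip_force: 5.1
t: 20.25
position: [0.542, 0.213, 0.0635]
ee_rot: [3.141, 0.0, 0.118]
wrist_force: [-2.2, -3.1, 12.9]
finger_gap: 0.0002
grip_force: 5.1
near [0.512 0.157 0.06 ] [[166.39641449 177.55021246]] top [[157.11896177 206.99852384]]
far [0.585 0.166 0.06 ] [[181.97804532 171.08157781]] top [[154.90948535 187.00125294]]
side ((276.0, 207.0), 6.324655532836914) (270, 205, 13, 5)
side ((234.0, 151.0), 5.385264873504639) (229, 147, 11, 9)
top ((155.26922607421875, 207.26922607421875), 7.970646381378174) (149, 200, 14, 16)
top ((153.37770080566406, 186.2769775390625), 8.022769927978516) (147, 179, 14, 15)
top ((256.2272644042969, 164.77272033691406), 3.9213294982910156) (253, 162, 7, 7)
```

View pics/s4.png

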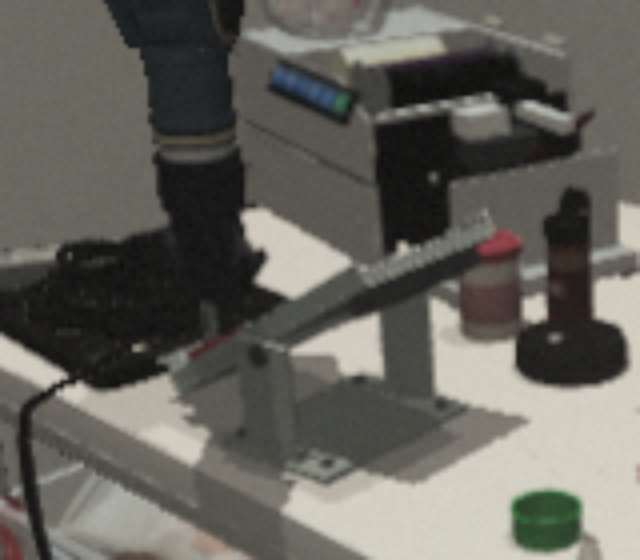

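Side view: the trough is fully tipped with the fingers on the lip; the red of the cutters is just visible at crop (215,345), at the low end. In the top view the rings are at (155,207) and (153,186), matching the end-wall positions. One more hold to confirm they are at rest.

```bash
python3 -m pendant '{"translation":[[0,0,0],[0,0,0],[0,0,0],[0,0,0],[0,0,0]],"turn":[0,0,0,0,0],"claw":[0,0,0,0,0]}'
python3 - <<'E'
from m import *
for c_,b in blobs(snapshot("top"),RED,80): 
    if 120<c_[0][0]<240 and 130<c_[0][1]<235: print(c_,b)
E
python3 -m pendant '{"translation":[[0,0,-0.5],[0,0,-0.5],[0,0,-0.5],[0,-0.1,-1],[0,-0.2,-1]],"turn":[0,0,0,0,0],"claw":[0,0,0,0,0]}'
```

```text
t: 21.02
position: [0.542, 0.213, 0.0635]
ee_rot: [3.141, -0.0, 0.118]
wrist_force: [-2.7, -3.2, 11.1]
finger_gap: 0.0003
grip_force: 5.1
((155.26922607421875, 207.26922607421875), 7.970646381378174) (149, 200, 14, 16)
((153.39999389648438, 186.5), 7.849308490753174) (147, 180, 14, 14)
t: 21.7
position: [0.5419, 0.2137, 0.066]
ee_rot: [-3.141, 0.0, 0.118]
wrist_force: [-0.0, 0.5, 3.7]
finger_gap: -0.0
grip_force: 1.6
```

Both are at rest. Easing back up along the arc.

```bash
python3 -m pendant '{"translation":[[0,-0.4,-2],[0,-0.5,-3],[0,-0.5,-3],[0,-0.5,-3],[0,-0.5,-3]],"turn":[0,0,0,0,0],"claw":[0,0,0,0,0]}'
python3 -m pendant '{"translation":[[0,-0.5,-3],[0,-0.5,-3],[0,-0.5,-3],[0,-0.5,-3],[0,-0.5,-3]],"turn":[0,0,0,0,0],"claw":[0,0,0,0,0]}'
python3 -m pendant '{"translation":[[0,-0.3,-3],[0,-0.3,-3],[0,-0.3,-3],[0,-0.2,-3],[0,-0.1,-3]],"turn":[0,0,0,0,0],"claw":[0,0,0,0,0]}'
python3 -m pendant '{"translation":[[0,0,-3],[0,0,-3],[0,0,-3],[0,0.1,-3],[0,0.2,-3]],"turn":[0,0,0,0,0],"claw":[0,0,0,0,0]}'
```

```text
t: 22.32
position: [0.5417, 0.2165, 0.0803]
ee_rot: [-3.141, -0.001, 0.118]
wrist_force: [-0.5, 3.5, 2.7]
finger_gap: 0.0003
grip_force: 1.6
t: 22.95
position: [0.5416, 0.2183, 0.0953]
ee_rot: [3.142, -0.0, 0.118]
wrist_force: [0.1, 1.4, 2.9]
finger_gap: -0.0005
grip_force: 1.7
t: 23.58
position: [0.5415, 0.2193, 0.1102]
ee_rot: [3.141, -0.0, 0.118]
wrist_force: [1.1, 2.3, 3.7]
finger_gap: -0.0
grip_force: 1.6
t: 24.2
position: [0.5415, 0.2189, 0.1252]
ee_rot: [3.141, -0.0, 0.118]
wrist_force: [0.4, 1.0, 3.1]
finger_gap: 0.0002
grip_force: 1.7
```

```bash
python3 -m pendant '{"translation":[[0,0.2,-3],[0,0.3,-3],[0,0.3,-3],[0,0.3,-3],[0,0.3,-3]],"turn":[0,0,0,0,0],"claw":[0,0,0,0,0]}'
python3 -m pendant '{"translation":[[0,0.3,-2.5],[0,0.2,-2],[0,0.2,-1.5],[0,0.1,-1.5],[0,0,-1]],"turn":[0,0,0,0,0],"claw":[0,0,0,0,0]}'
python3 -m pendant '{"translation":[[0,0,-1],[0,0,-1],[0,0,-1],[0,0,-1],[0,0,-1]],"turn":[0,0,0,0,0],"claw":[0,0,0,0,0]}'
```

```text
t: 24.82
position: [0.5416, 0.2173, 0.1402]
ee_rot: [3.141, -0.0, 0.118]
wrist_force: [0.8, 0.1, 3.3]
finger_gap: 0.0004
grip_force: 1.7
t: 25.45
position: [0.5417, 0.216, 0.1484]
ee_rot: [3.14, 0.0, 0.117]
wrist_force: [2.9, -2.7, 2.7]
finger_gap: -0.0002
grip_force: 1.8
t: 26.08
position: [0.541, 0.2173, 0.1533]
ee_rot: [-3.141, 0.001, 0.118]
wrist_force: [0.3, -0.5, -0.2]
finger_gap: -0.0001
grip_force: 0.2
```

Force has dropped to zero at the level height. Lift clear and check.

```bash
python3 -m pendant '{"translation":[[0,0,-1],[0,0,-5],[0,0,-20],[0,0,-40],[0,0,-40]],"turn":[0,0,0,0,0],"claw":[0,0,0,0,0]}'
python3 -m pendant '{"translation":[[0,0,0],[0,0,0]],"turn":[0,0],"claw":[0,0]}'
python3 - <<'E'
from m import *
s=snapshot("side"); cv2.imwrite("pics/s5.png",cv2.resize(s[100:280,110:350],(800,600))[:,:,::-1])
O=np.array([.5605,.0575]);c,q=np.cos(.115),np.sin(.115)
for cc,b in blobs(s,RED,80):
    if 140<cc[0][0]<300 and 140<cc[0][1]<235:
        w=on("side",*cc[0],.1215)[:2]; d=w-O; print(w.round(4),"stand",(c*d[0]+q*d[1]).round(4),(-q*d[0]+c*d[1]).round(4))
E
```

```text
t: 26.7
position: [0.5411, 0.2176, 0.2606]
ee_rot: [-3.141, 0.001, 0.119]
wrist_force: [0.2, 0.4, -0.3]
finger_gap: -0.0
grip_force: 0.0
t: 26.95
position: [0.541, 0.2171, 0.2591]
ee_rot: [3.142, 0.001, 0.118]
wrist_force: [0.2, -0.3, -0.6]
finger_gap: -0.0004
grip_force: 0.0
[ 0.5028 -0.3609] stand -0.1054 -0.409
[0.5116 0.172 ] stand -0.0355 0.1194
[0.5834 0.1759] stand 0.0364 0.115
[0.739  0.0634] stand 0.178 -0.0146
```

View pics/s5.png

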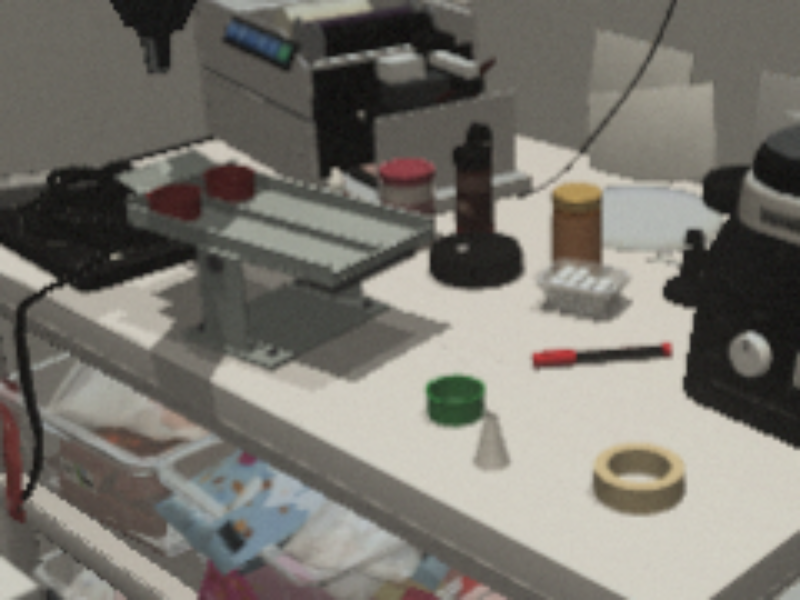

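The trough is level and both cutters lie against the end wall, at crop (175,202) and (230,183). The nozzle (491,440), tape (640,478) and green ring (456,400) are undisturbed, and the robot is clear.

```bash
python3 -c "
from workcell import *
print(sign_off())"
```

```text
the job is handed in; nothing more can be done
None
```

The job is handed in: both cutters slid to the end wall below the lip under an 11–13 N hold, the trough was eased back to level, the tape roll and nozzle still stand where they were, and it took about 27 s of the 67 s.

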